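Unclamp the mould, lift the cast bracket out and stand it on the cork pad

ROBOT

A 6-joint arm with a two-finger parallel gripper is mounted at the origin on a cart in front of the work surface, level with it; the furniture and walls round the work are solid. World frame = base frame: x ahead of the robot, y to its left, z up, the work surface at z = 0. Lengths are in m, angles in rad, forces in N, time in s.
With the tool pointing down it reaches from about 0.35 to 0.975 m from the base axis. Payload 4.9 kg.
Tool frame: the origin (TCP) lies midway between the tips of the shut fingers; the grasp point (between the pads) lies 19 mm behind it; z points along the fingers, y is the line along which they close (so a half turn about z gives the same grasp; the last joint's range is limited). The gripper opens to 85 mm and grips with 20 to 120 N. Pads are 22 mm wide; open, the fingers measure 114 mm over their backs; the gripper's body (76 mm by 85 mm) begins 54 mm behind the grasp point. The pads swing forward as they close: fully open they stand 13 mm farther back than shut.
Start: joints at [1.109, 0.053, 1.613, -0, 1.476, -0.119], TCP at [0.21, 0.589, 0.192] pointing down, gripper open.
Joint ranges: [-3.01, 3.01], [-1.01, 2.22], [0.06, 2.58], [-1.02, 4.17], [0.09, 2.62], [-3.14, 3.14]. Speed limits (rad/s): [2.57, 2.57, 3.14, 3.14, 3.14, 3.14].

INTERFACE

Orientations are given as a unit quaternion [w, x, y, z].
In Python, from plant import state, grab_frame, camera_info, job_done, spot_in, masks_of, pinpoint gives the robot as it stands.
- The arm moves only by the shell command python3 -m handwheel 'ROWS' [OPENING]. ROWS is JSON, a list that holds one entry, the list of rows, each a list of 6 numbers: the shift along the world's x, y, z in m, then the turn, a rotation vector about the world's x, y, z in degrees. In form: [[[tx, ty, tz, ax, ay, az], ...]]. A call has 1 to 20 rows; each row shifts and turns the commanded pose from where the row before left it; what a row does not reach is not made up. A row lasts 1/12 s, in which the tool goes at most 41.7 mm and 7.16 degrees, less where a joint would pass 70% of its speed; a pose out of reach is approached as far as the arm can. A call is refused whole if a number of a shift passes 0.0417 or a number of a turn 7.16, either way. A call with a gripper value outside its range is refused whole. OPENING is the opening, from 0 (shut) to 1 (fully open), set as the call begins (- or left out, the last holds). The fingers move at their own pace and stop on an object; the grip force is fixed at half the most. Time passes only in rows, so rows that do not move let the fingers close. It gives the time, the measured TCP pose, the force, the opening and the grip force at its end, in the units of the state.
- state(): the state, without advancing time (a new reading comes with each control period).
- grab_frame(name): name is "side" or "top"; returns (picture, depth): 400x640x3 uint8, blue, green, red; 400x640 float32, m along the optical axis (not along the pixel's ray), 0 where there is no reading.
- camera_info(name): a dict with "fx", "fy", "cx", "cy" (pixels), "distortion" ([k1, k2, p1, p2, k3] as OpenCV has them; the pictures are not rectified), "T" (4x4, takes a point from camera to world coordinates). Camera axes: x right, y up, looking along -z (the intrinsics and any distortion apply to the point x, -y, -z); pixel columns grow to the right and rows downward; lengths in m; the calibration is good to about 2 mm. A picture is of the moment at which its call begins. camera_info takes no time and is no camera call.
- job_done(): hands the job in; it is judged then, once.
Trained networks look in the newest picture that a camera, given by its name, has taken for a name from the list of things; names that differ only in an ending like _2 or _b are one class to them, and where a whole thing is asked for, a point or a joint stands for the part that bears it (a point fixed in the world has none). Each returns a list of dicts, best first, with "conf" (0 to 1); they miss things now and then, are a little off and sometimes report something else, mostly with a low value. They report only what shows in the picture. A call takes as long as a camera call.
- spot_in(camera, thing): "box" ([left, top, width, height] in pixels, round what is visible of it).
- masks_of(camera, thing): "region" (400x640 bool, what is visible of it) and "box" ([left, top, width, height] in pixels, round what is visible of it).
- pinpoint(camera, thing): "position" ([column, row] in pixels: a listed point, or the origin of a listed thing).
The state is a dict: "time": time; "joint_pos": joint angles; "joint_vel": joint speeds; "joint_efforts": joint torques, N m; "tool_pos": TCP position; "tool_rot": TCP orientation; "contact_force": force on the tool from outside, world axes, zero at the start; "ft_torque": the same for the moment, N m; "gripper_width": opening from 0.0 (shut) to 1.0 (fully open); "grasp_force": force on a finger pad.
Only numpy, scipy, OpenCV 4.12 (cv2) and the standard library are available. Lean on these libraries where they do the work, as an engineer would, in place of code of your own. Each camera call takes 0.05 s, during which the arm holds its last target. There are 200 camera calls.

TASK

Swing the red clamp on the aluminium mould right round to its open stop and leave it open, then lift the green cast bracket up out of the mould. Stand it foot down on the cork trimming pad, roughly centred and lengthwise along the pad, without letting it drop, then let go and leave the bystanding tools where they are.

Things in the scene. Friction and masses are not known exactly. Their poses are not given: they have to be found in the camera images.
- casting: Green cast bracket, about 0.2 kg. Flat foot 90 (x) x 48 (y) x 12 mm; on it an upright web 12 mm thick in y, x = -12 to +40 mm, up to z = 62 mm, to be gripped by its flat sides. Origin: centre of the foot's underside, z up. At the start the foot lies in the mould's cavity (1.5 mm play all round), axes parallel to the mould's; the web stands 48 mm proud of the mould.
- casting_grip (a point): Grip point inside the bracket's web, close over its centre of mass: x = 10, y = 0, z = 44 mm in the casting's frame.
- mould: Aluminium mould block, fixed, 148 (x) x 80 (y) x 30 mm high: x = -88 to +60, y = -40 to +40 mm. Open rectangular cavity 93 x 51 mm, 14 mm deep (floor 16 mm above the bench). Origin on the bench under the cavity's centre. The clamp is at its -x end. It starts in one of two neighbouring places, the pad in the other.
- clamp (a joint): Swing clamp's angle in rad about its vertical pivot: 0 = closed, red tongue over the -x end of the casting's foot; 1.2 = open stop. Grows counterclockwise seen from above. The tongue is off the foot from about 0.5. Starts at 0 to 0.1. About 1 N at the knob turns it; friction keeps it where it is left.
- clamp_knob (a point): Grip point on the axis of the clamp's upright black cylindrical knob, 60 mm above the bench. Knob: 18 mm in diameter, free from 38 mm (top of the red tongue) to 71 mm above the bench. It moves with the clamp on a circle of radius 42.5 mm about the pivot; closed, it is at x = -44, y = +4 mm in the mould's frame.
- clamp_pivot (a point): Point on the clamp's vertical pivot axis, 60 mm above the bench, at x = -72, y = -28 mm in the mould's frame. The pivot bolt's head ends 46 mm above the bench.
- pad: Fixed trimming pad, light brown cork (102 x 68 mm) on a blue board 114 (x) x 80 (y) mm; origin on the bench under its centre, x along its length. The cork's top is 10 mm above the bench, the blue rim's 6 mm.
- spanner: Small steel spanner, 126 mm long, lying loose on the bench; to be left alone.
- stubby_driver: Short yellow-handled screwdriver, 88 mm long, lying loose on the bench; to be left alone.
- solder_spool: Reel of solder, 52 mm across and 35 mm high, standing loose on the bench; to be left alone.
- lead (a point): Point on a thin black lead that hangs stiffly in front of the bench from ceiling to floor, almost upright, fixed and solid: an obstacle to arm and gripper, 40 mm clear of the bench's front edge. It stays within 50 mm of the vertical through this point. All the work lies to its left (+y).

How it is judged:
On the way, in this order (a step that is already met when the one before it is completed fails the run):
1. the clamp is swung open while the casting still sits in the mould (value of joint clamp above 0.9 rad and z of casting in the frame of mould below 0.025 m and horizontal distance between casting and mould below 0.006 m), for 0.2 s.
2. the casting is lifted clear of the cavity (z of casting in the frame of mould above 0.036 m), for 0.1 s.
At the end, for the whole second after the job is handed in: The casting stands at rest, released, foot down on the cork (upright within 0.08 rad, its underside within 4 mm of the pad's top), its centre within 20 mm of the pad's centre and its length within 0.26 rad (15 degrees) of the pad's, either way round; the clamp is still open (over 0.8 rad) (value of joint clamp above 0.8 rad and horizontal distance between casting and pad below 0.02 m and angle between the x axis of casting and the x axis of pad, either way round below 0.26 rad and angle between casting's own z axis and vertical below 0.08 rad and z of casting in the frame of pad between 0.006 and 0.014 m and linear speed of casting below 0.01 m/s); the robot touches nothing.
It fails at once if the casting is dropped: it moves at over 0.6 m/s with no finger on it (linear speed of casting above 0.6 m/s and contact force between the fingers and casting below 0.05 N).
It fails at once if the spanner is moved by over 30 mm (distance of spanner from where it was at the start of the episode above 0.03 m).
It fails at once if the stubby screwdriver is moved by over 30 mm (distance of stubby_driver from where it was at the start of the episode above 0.03 m).
It fails at once if the solder spool is moved by over 30 mm (distance of solder_spool from where it was at the start of the episode above 0.03 m).
It also fails if it takes over 59 s, if anything falls off the work surface, if the arm or the gripper's body presses on something with over 40 N, if the wrist force passes 120 N, or if a joint passes its speed limit or range.

## Working session

There is one attempt and no reset: what is moved stays moved. The work goes in short steps, Python scripts to look and compute and a shell command to move; the robot and the scene stay as the last step left them, time stands still between calls to the robot, and variables do not carry over. Pictures are saved under pics/ and viewed, at most 10 in all, crops included, and the job is handed in when it is done.

```bash
mkdir -p pics; ls; cat > h.py <<'E'
import numpy as np, cv2
from plant import *
def ray(cam,px):
    c=camera_info(cam);K=np.array([[c['fx'],0,c['cx']],[0,c['fy'],c['cy']],[0,0,1.]])
    u=cv2.undistortPoints(np.array([[px]],float),K,np.array(c['distortion'],float)).ravel()
    T=np.array(c['T']);d=T[:3,:3]@np.array([u[0],-u[1],-1.]);return T[:3,3],d
def at_z(cam,px,z):
    o,d=ray(cam,px);return o+d*(z-o[2])/d[2]
def at_depth(cam,px,dep):
    o,d=ray(cam,px);return o+d*dep
def tri(p1,p2,a='side',b='top'):
    o1,d1=ray(a,p1);o2,d2=ray(b,p2);d1=d1/np.linalg.norm(d1);d2=d2/np.linalg.norm(d2)
    s=np.linalg.lstsq(np.c_[d1,-d2],o2-o1,rcond=None)[0]
    A=o1+d1*s[0];B=o2+d2*s[1];return (A+B)/2,np.linalg.norm(A-B)
E
cat > a.py <<'E'
from h import *
np.set_printoptions(precision=4,suppress=True)
s=state();print(s['time'],s['tool_pos'],s['tool_rot'],s['gripper_width'])
for c in('side','top'):
    p,d=grab_frame(c);cv2.imwrite(f'pics/{c}0.png',p);print(c,np.array(camera_info(c)['T']))
P={}
for n in['casting_grip','casting','mould','clamp_knob','clamp_pivot','pad','spanner','stubby_driver','solder_spool','lead']:
    for c in('side','top'):
        r=pinpoint(c,n);
        for q in r[:2]: print(n,c,np.round(q['position'],1),round(q['conf'],2))
        if r:P[n,c]=r[0]['position']
    if (n,'side') in P and (n,'top') in P:
        print('   ',*tri(P[n,'side'],P[n,'top']))
print(state()['time'])
E
python3 a.py
```

```text
pics
0.0 [0.2098 0.588  0.1908] [-0.0003  0.1706  0.9853 -0.001 ] 1.002104443425252
side [[-0.9867  0.0802 -0.1412  0.4075]
 [-0.1612 -0.5881  0.7926  1.0539]
 [-0.0195  0.8048  0.5932  0.7955]
 [ 0.      0.      0.      1.    ]]
top [[ 0.0278  0.9808 -0.1931  0.3826]
 [-0.9996  0.0283 -0.0003  0.274 ]
 [ 0.0051  0.193   0.9812  1.1214]
 [ 0.      0.      0.      1.    ]]
casting_grip side [312.6 259.1] 0.76
casting_grip top [306.2 220.6] 0.71
    [0.5524 0.3013 0.0692] 0.0015849848320487786
casting side [312.8 272.3] 0.86
casting top [310.3 230. ] 0.85
    [0.5461 0.2922 0.018 ] 0.015530941558383016
mould side [316.2 275.2] 0.8
mould top [309.2 230.9] 0.93
    [0.5412 0.2947 0.0127] 0.008926255767598522
clamp_knob side [333.1 257. ] 0.72
clamp_knob top [316.8 240.4] 0.54
clamp_knob top [332.7 249.7] 0.21
    [0.5088 0.275  0.0565] 0.0008988035442590239
clamp_pivot side [341.4 251.5] 0.95
clamp_pivot side [319.  278.4] 0.45
clamp_pivot top [332.6 252.3] 0.63
    [0.4888 0.2364 0.0396] 0.012015396167525503
pad side [312.8 331.5] 0.96
pad top [250.2 231.9] 0.57
pad top [247.4 188.3] 0.37
    [0.5302 0.4426 0.0009] 0.0024913905916694964
spanner side [315.8 278.4] 0.33
stubby_driver side [251.  302.2] 0.55
stubby_driver top [277.1 172.7] 0.68
stubby_driver top [316.7 240.9] 0.57
    [ 0.6825  0.3819 -0.0016] 0.009603791787137286
solder_spool side [249.6 270.9] 0.78
solder_spool top [311.6 162.1] 0.73
solder_spool top [304.7 219.8] 0.4
    [0.7106 0.2937 0.0045] 0.011396833404413753
lead side [397.2 119.1] 0.77
lead top [437.6 290.3] 0.91
lead top [315.7 242.3] 0.68
    [0.3928 0.0531 0.2973] 0.003825363034851112
1.1
```

```bash
python3 -c "
import cv2
a=cv2.imread('pics/side0.png')[190:380,200:440];b=cv2.imread('pics/top0.png')[130:320,200:450]
cv2.imwrite('pics/s1.png',cv2.resize(a,None,fx=3,fy=3,interpolation=2));cv2.imwrite('pics/t1.png',cv2.resize(b,None,fx=3,fy=3,interpolation=2))"
```

```text
(no output)
```

View pics/s1.png

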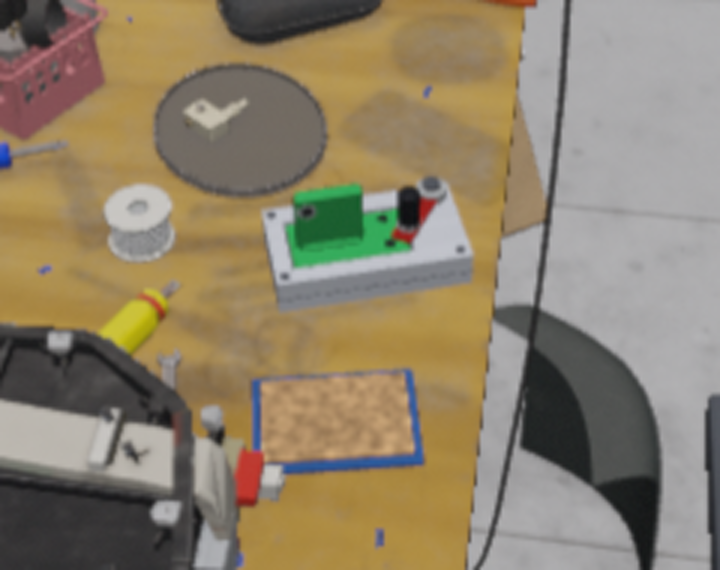

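View pics/t1.png

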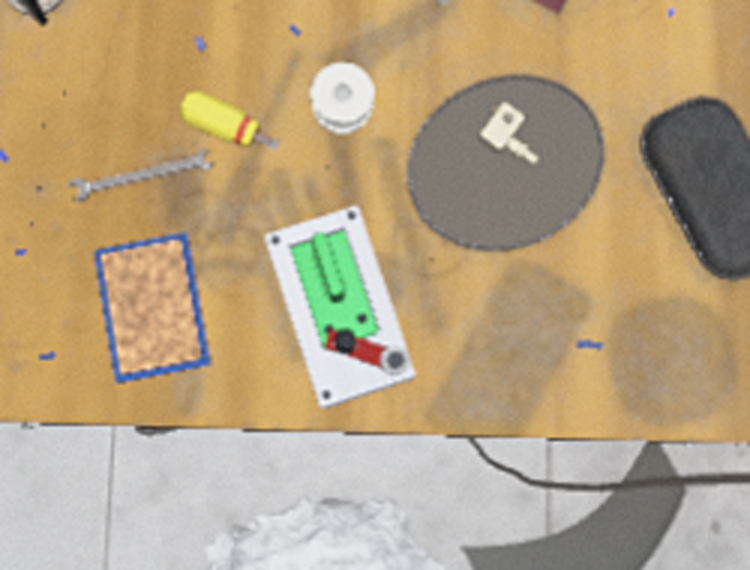

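The side view shows the mould with the green bracket, the knob near crop (408,207) and the pad at (338,418). The top view shows the mould corners at crop (265,235), (357,206), (414,377) and (322,406), the pad corners at (95,250), (187,234), (209,362) and (118,382), the pivot at (395,359) and the knob at (345,341). Next I'll measure these accurately.

```bash
cat > b.py <<'E'
from h import *
np.set_printoptions(precision=4,suppress=True)
f=lambda x,y:(x/3+200-1/3,y/3+130-1/3)
for n,C,z in(('mould',[(265,235),(357,206),(414,377),(322,406)],.03),('pad',[(95,250),(187,234),(209,362),(118,382)],.006)):
    W=np.array([at_z('top',f(*c),z) for c in C]);e=(W[0]+W[1]-W[2]-W[3])/2;print(n,'centre',W.mean(0),'len',np.linalg.norm(e),'wid',np.linalg.norm(W[0]-W[1]),'yaw',np.degrees(np.arctan2(e[1],e[0])))
for c in('side','top'):
    p,d=grab_frame(c)
    for n in('mould','casting','clamp_knob','pad','solder_spool','spanner','stubby_driver'):
        r=masks_of(c,n)
        if not r: print(c,n,None);continue
        m=r[0]['region'];v,u=np.nonzero(m&(d>0));Q=np.array([at_depth(c,(a,b),d[b,a]) for a,b in zip(u,v)])
        print(c,n,round(r[0]['conf'],2),len(Q),'z pct',np.percentile(Q[:,2],[2,25,50,75,98]),'min',Q[:,:2].min(0),'max',Q[:,:2].max(0))
        if n=='casting':
            for lo,hi in((.02,.04),(.06,.09)):
                w=Q[(Q[:,2]>lo)&(Q[:,2]<hi)]
                if len(w)>4:
                    (cx,sz,an)=cv2.minAreaRect((w[:,:2]*1000).astype(np.float32));print('   ',lo,len(w),'mean',w.mean(0),cx,sz,an)
        if n=='pad':
            (cx,sz,an)=cv2.minAreaRect((Q[:,:2]*1000).astype(np.float32));print('   ',cx,sz,an)
        if n in('mould',):
            w=Q[abs(Q[:,2]-.03)<.008];(cx,sz,an)=cv2.minAreaRect((w[:,:2]*1000).astype(np.float32));print('   ',cx,sz,an)
        if n=='clamp_knob':
            w=Q[Q[:,2]>.06];print('   knobtop',len(w),w.mean(0) if len(w) else '')
E
python3 b.py
```

```text
mould centre [0.5335 0.2855 0.03  ] len 0.14786477973111878 wid 0.07944758551620286 yaw 20.000100800039434
pad centre [0.531  0.4415 0.006 ] len 0.11122365927952259 wid 0.07836624226437208 yaw 12.897577345772362
side mould 0.9 1641 z pct [0.0001 0.0173 0.0287 0.031  0.0686] min [0.4519 0.1786] max [0.6174 0.3498]
    (534.8828125, 285.8791198730469) (148.54432678222656, 84.21571350097656) 20.101520538330078
side casting 0.74 752 z pct [0.0254 0.0283 0.0357 0.0609 0.079 ] min [0.5022 0.258 ] max [0.5956 0.3241]
    0.02 408 mean [0.5466 0.2965 0.0293] (549.903076171875, 290.8517150878906) (86.29317474365234, 51.84139633178711) 21.672082901000977
    0.06 193 mean [0.5594 0.2986 0.0721] (560.32470703125, 296.4221496582031) (48.98455047607422, 14.913483619689941) 22.399341583251953
side clamp_knob 0.62 1566 z pct [0.0011 0.0192 0.0289 0.0311 0.0687] min [0.4519 0.1959] max [0.6243 0.3498]
   knobtop 60 [0.5027 0.2834 0.0679]
side pad 0.71 1688 z pct [0.004  0.0089 0.0107 0.0119 0.0142] min [0.4697 0.3933] max [0.5937 0.6654]
    (508.9248962402344, 526.7957763671875) (113.14892578125, 2
[... 840 characters left out ...]
06836) 20.262496948242188
top clamp_knob 0.57 216 z pct [0.0331 0.0374 0.0404 0.0471 0.0717] min [0.4785 0.2304] max [0.5155 0.2937]
   knobtop 44 [0.5017 0.2787 0.0694]
top pad 0.85 1455 z pct [0.0024 0.0065 0.0084 0.0102 0.0135] min [0.4674 0.3929] max [0.5962 0.491 ]
    (531.8421630859375, 442.1976623535156) (115.24420928955078, 81.72355651855469) 13.827760696411133
top solder_spool 0.64 379 z pct [0.001  0.0314 0.0338 0.0357 0.0384] min [0.6866 0.2645] max [0.7508 0.311 ]
top spanner 0.48 211 z pct [-0.0027  0.0014  0.0034  0.0049  0.0083] min [0.6206 0.3982] max [0.666  0.5181]
top stubby_driver 0.86 305 z pct [0.0126 0.0202 0.0247 0.027  0.0313] min [0.6673 0.3424] max [0.7155 0.4256]
```

```bash
python3 -m handwheel '[[[0.0183,-0.0193,-0.0019,0,0,-6.9],[0.0183,-0.0193,-0.0019,0,0,-6.9],[0.0183,-0.0193,-0.0019,0,0,-6.9],[0.0183,-0.0193,-0.0019,0,0,-6.9],[0.0183,-0.0193,-0.0019,0,0,-6.9],[0.0183,-0.0193,-0.0019,0,0,-6.9],[0.0183,-0.0193,-0.0019,0,0,-6.9],[0.0183,-0.0193,-0.0019,0,0,-6.9],[0.0183,-0.0193,-0.0019,0,0,-6.9],[0.0183,-0.0193,-0.0019,0,0,-6.9],[0.0183,-0.0193,-0.0019,0,0,-6.9],[0.0183,-0.0193,-0.0019,0,0,-6.9],[0.0183,-0.0193,-0.0019,0,0,-6.9],[0.0183,-0.0193,-0.0019,0,0,-6.9],[0.0183,-0.0193,-0.0019,0,0,-6.9],[0.0183,-0.0193,-0.0019,0,0,-6.9],[0,0,0,0,0,0],[0,0,0,0,0,0]]]' 0.5
cat > st.py <<'E'
from h import *
s=state();q=s['tool_rot'];from scipy.spatial.transform import Rotation as R
M=R.from_quat(np.r_[q[1:],q[0]]).as_matrix();y=M[:,1]
print(round(s['time'],2),'tcp',np.round(s['tool_pos'],4),'yaw_y',round(np.degrees(np.arctan2(y[1],y[0])),1),'tilt',np.round(M[:,2],3),'w',round(s['gripper_width'],3),'gf',round(s['grasp_force'],1),'F',np.round(s['contact_force'],1),'j',np.round(s['joint_pos'],2))
E
python3 st.py
```

```text
time: 3.4
tool_pos: [0.5034, 0.279, 0.1614]
tool_rot: [-0.0, 0.907, 0.422, -0.0]
contact_force: [0.3, 0.9, 0.6]
gripper_width: 0.5
grasp_force: 0.0
3.4 tcp [0.5034 0.279  0.1614] yaw_y -40.1 tilt [-0.001  0.    -1.   ] w 0.5 gf 0.0 F [0.3 0.9 0.6] j [ 0.38 -0.04  1.76  0.    1.42  1.08]
```

```bash
python3 -m handwheel '[[[-0.0005,0,-0.017,0,0,0],[0,0,-0.017,0,0,0],[0,0,-0.017,0,0,0],[0,0,-0.017,0,0,0],[0,0,-0.017,0,0,0],[0,0,-0.017,0,0,0],[0,0,-0.017,0,0,0],[0,0,0,0,0,0],[0,0,0,0,0,0]]]' && python3 st.py
python3 - <<'E'
from h import *
for c in('side','top'):
    p,d=grab_frame(c);cv2.imwrite(f'pics/{c}2.png',p)
a=cv2.imread('pics/side2.png')[200:310,260:390]
b=cv2.imread('pics/top2.png')[180:290,250:380]
cv2.imwrite('pics/m2.png',cv2.resize(np.hstack([a,b]),None,fx=3,fy=3,interpolation=2))
E
```

```text
time: 4.15
tool_pos: [0.5009, 0.2803, 0.0418]
tool_rot: [-0.0, 0.906, 0.423, -0.001]
contact_force: [-0.2, -0.3, -0.2]
gripper_width: 0.5
grasp_force: 0.0
4.15 tcp [0.5009 0.2803 0.0418] yaw_y -39.9 tilt [-0.002 -0.001 -1.   ] w 0.5 gf 0.0 F [-0.2 -0.3 -0.2] j [0.38 0.07 1.85 0.   1.22 1.08]
```

View pics/m2.png

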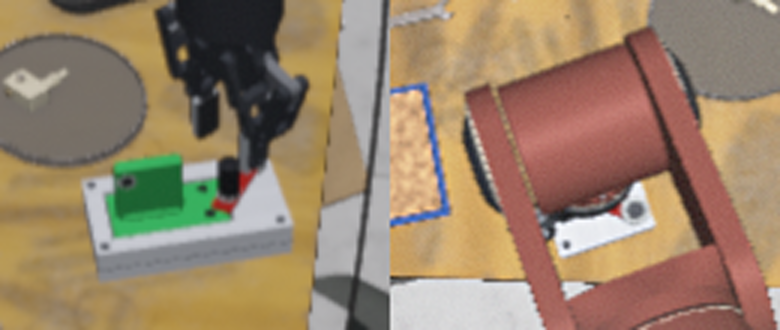

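The fingers appear about 25 mm above or behind where I expected: tips are at crop (205,130) and (260,165), with the knob at (230,180). I'll check this with depth.

```bash
python3 - <<'E'
from h import *
np.set_printoptions(precision=3,suppress=True)
p,d=grab_frame('side')
for n,(x,y) in dict(A=(203,126),A2=(205,110),B=(257,158),B2=(285,110),B3=(262,140),knobtop=(230,164),knob=(229,182),web=(150,190),wtop=(150,162),mould=(130,230)).items():
    u,v=int(260+x/3),int(200+y/3);k=d[v-1:v+2,u-1:u+2];k=k[k>0]
    print(n,(u,v),np.round(k,3),at_depth('side',(u,v),np.median(k)))
E
```

```text
A (327, 242) [1.047 1.054 1.054 1.052 1.051 1.051 1.052 1.058 1.056] [0.524 0.271 0.096]
A2 (328, 236) [1.04  1.046 1.045 1.041 1.049 1.05  1.043 1.045 1.051] [0.522 0.268 0.111]
B (345, 252) [1.01  1.013 1.017 1.011 1.014 1.017 1.015 1.019 1.023] [0.48  0.305 0.103]
B2 (355, 236) [0.95  0.955 0.962 0.96  0.966 0.966 0.961 0.96  0.967] [0.458 0.322 0.165]
B3 (347, 246) [0.981 0.983 0.98  0.983 0.979 0.982 0.986 0.983] [0.474 0.321 0.135]
knobtop (336, 254) [1.06  1.059 1.058 1.055 1.055 1.057 1.059 1.052] [0.502 0.279 0.07 ]
knob (336, 260) [1.056 1.059 1.055 1.059 1.056 1.055 1.055 1.06  1.058] [0.501 0.288 0.061]
web (310, 263) [1.054 1.059 1.057 1.056 1.059 1.058 1.058 1.06  1.063] [0.558 0.3   0.055]
wtop (310, 254) [1.053 1.046 1.049 1.047 1.047 1.049 1.045 1.048 1.043] [0.558 0.296 0.079]
mould (303, 276) [1.065 1.067 1.065 1.061 1.063 1.064 1.059 1.06  1.062] [0.572 0.316 0.029]
```

```bash
python3 st.py; python3 - <<'E'
from h import *
p,d=grab_frame('side')
c=camera_info('side');T=np.linalg.inv(np.array(c['T']));K=np.array([[c['fx'],0,c['cx']],[0,c['fy'],c['cy']],[0,0,1.]])
def proj(w):
    q=T[:3,:3]@np.array(w)+T[:3,3];return cv2.projectPoints(np.array([[q[0],-q[1],-q[2]]]),np.zeros(3),np.zeros(3),K,np.array(c['distortion']))[0].ravel()
print(proj(state()['tool_pos']),proj([.502,.279,.07]))
im=cv2.resize(p[170:290,280:400],None,fx=5,fy=5,interpolation=2)
for z in(.0418,.0608,.1):
    u=proj([.5009,.2803,z]);cv2.circle(im,(int((u[0]-280)*5),int((u[1]-170)*5)),4,(0,255,255),1)
cv2.imwrite('pics/z3.png',im)
E
```

```text
4.3 tcp [0.5033 0.2807 0.0444] yaw_y -40.0 tilt [ 0.003  0.001 -1.   ] w 0.498 gf 0.0 F [-0.4 -0.5 -0.1] j [0.38 0.07 1.85 0.   1.22 1.08]
[335.33581718 262.83308294] [336.11703439 254.11288678]
```

View pics/z3.png

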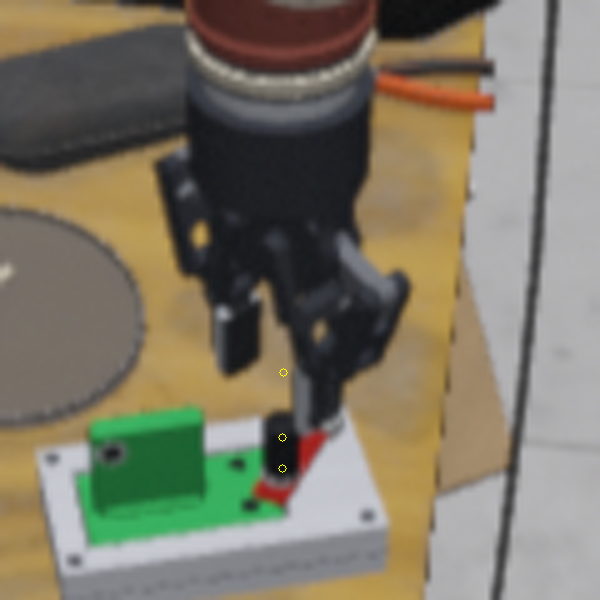

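The picture and depth both put the finger tips at z ≈ 0.09, though the reported TCP z is 0.043. I'll go down further in small steps, watching the force and the camera.

```bash
python3 -m handwheel '[[[0,0,-0.004,0,0,0],[0,0,-0.004,0,0,0],[0,0,-0.004,0,0,0],[0,0,0,0,0,0],[0,0,0,0,0,0]]]' && python3 - <<'E'
from h import *
np.set_printoptions(precision=3,suppress=True)
p,d=grab_frame('side');cv2.imwrite('pics/side4.png',p)
v,u=np.mgrid[225:275,318:360]
# dark points above the mould: 3D cloud of fingers
Q=np.array([at_depth('side',(a,b),d[b,a]) for a,b in zip(u.ravel(),v.ravel()) if d[b,a]>0 and p[b,a].max()<75])
for n,m in(('A',(Q[:,0]>.512)&(Q[:,0]<.54)),('B',(Q[:,0]<.492))):
    w=Q[m&(Q[:,2]<.13)&(Q[:,2]>.02)];print(n,len(w),'zmin',np.sort(w[:,2])[:8],w[np.argsort(w[:,2])[:15]].mean(0))
E
```

```text
time: 4.77
tool_pos: [0.5019, 0.2796, 0.03]
tool_rot: [-0.0, 0.906, 0.422, -0.001]
contact_force: [0.4, -0.1, 0.2]
gripper_width: 0.498
grasp_force: 0.0
A 146 zmin [0.028 0.028 0.029 0.029 0.074 0.075 0.076 0.077] [0.52  0.271 0.064]
B 129 zmin [0.08  0.082 0.083 0.084 0.084 0.085 0.085 0.086] [0.482 0.303 0.085]
```

```bash
python3 -m handwheel '[[[0,0,-0.004,0,0,0],[0,0,-0.004,0,0,0],[0,0,-0.004,0,0,0],[0,0,-0.004,0,0,0],[0,0,-0.003,0,0,0],[0,0,-0.003,0,0,0],[0,0,0,0,0,0],[0,0,0,0,0,0]]]' && python3 - <<'E'
from h import *
np.set_printoptions(precision=3,suppress=True)
p,d=grab_frame('side');cv2.imwrite('pics/side5.png',p)
cv2.imwrite('pics/z5.png',cv2.resize(p[170:290,280:400],None,fx=4,fy=4,interpolation=2))
v,u=np.mgrid[225:275,318:360]
Q=np.array([at_depth('side',(a,b),d[b,a]) for a,b in zip(u.ravel(),v.ravel()) if d[b,a]>0 and p[b,a].max()<75])
for n,m in(('A',(Q[:,0]>.512)&(Q[:,0]<.54)),('B',(Q[:,0]<.492))):
    w=Q[m&(Q[:,2]<.13)&(Q[:,2]>.035)];print(n,len(w),'zmin',np.sort(w[:,2])[:8],w[np.argsort(w[:,2])[:15]].mean(0))
E
```

```text
time: 5.48
tool_pos: [0.5022, 0.2797, 0.0083]
tool_rot: [-0.0, 0.906, 0.422, -0.0]
contact_force: [-0.6, -0.8, 0.4]
gripper_width: 0.5
grasp_force: 0.0
A 177 zmin [0.051 0.052 0.053 0.055 0.055 0.056 0.056 0.056] [0.521 0.265 0.056]
B 247 zmin [0.046 0.06  0.06  0.061 0.061 0.062 0.063 0.063] [0.482 0.297 0.062]
```

View pics/z5.png

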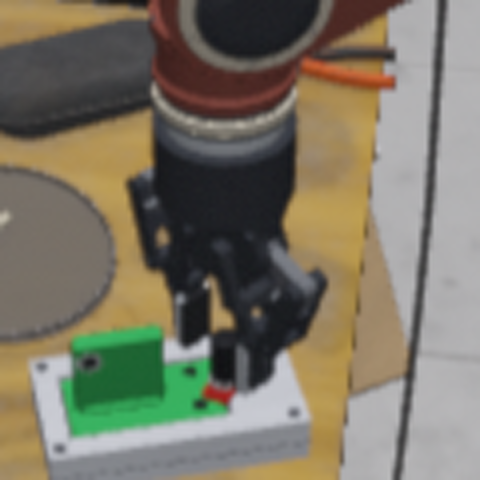

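The tips now straddle the knob: A is at crop (193,340), B at (252,385) and the knob at (222,355), with tip z ≈ 0.055. I'll go down 4 mm and close.

```bash
python3 -m handwheel '[[[0,0,-0.002,0,0,0],[0,0,-0.002,0,0,0],[0,0,0,0,0,0],[0,0,0,0,0,0],[0,0,0,0,0,0],[0,0,0,0,0,0],[0,0,0,0,0,0],[0,0,0,0,0,0]]]' 0 && python3 st.py; python3 - <<'E'
from h import *
print(state()['gripper_width']*85)
p0=np.array([.4891,.2389]);
t0=state()['tool_pos'][:2]-p0;a=np.arctan2(t0[1],t0[0]);print('r',np.linalg.norm(t0),'clamp',a-np.radians(68.9))
E
```

```text
time: 6.2
tool_pos: [0.5026, 0.2801, 0.0049]
tool_rot: [-0.0, 0.906, 0.422, 0.0]
contact_force: [0.5, 2.5, 1.9]
gripper_width: 0.188
grasp_force: 58.5
6.2 tcp [0.5026 0.2801 0.0049] yaw_y -40.0 tilt [ 0.001  0.001 -1.   ] w 0.188 gf 58.5 F [0.5 2.5 1.9] j [0.38 0.13 1.87 0.   1.15 1.08]
15.984540547798861
r 0.04336852910868376 clamp 0.05090127970945657
```

```bash
python3 -c "
import numpy as np
a=np.radians(71.8+5.9*np.arange(12));P=42.7*np.c_[np.cos(a),np.sin(a)];print(np.round(np.diff(P,axis=0),1))"
```

```text
[[-4.2  1.2]
 [-4.3  0.7]
 [-4.4  0.3]
 [-4.4 -0.2]
 [-4.3 -0.6]
 [-4.3 -1.1]
 [-4.1 -1.5]
 [-3.9 -1.9]
 [-3.7 -2.3]
 [-3.5 -2.7]
 [-3.2 -3. ]]
```

```bash
python3 -m handwheel '[[[-0.0042,0.0012,0,0,0,5.9],[-0.0043,0.0007,0,0,0,5.9],[-0.0044,0.0003,0,0,0,5.9],[-0.0044,-0.0002,0,0,0,5.9],[-0.0043,-0.0006,0,0,0,5.9],[-0.0043,-0.0011,0,0,0,5.9],[0,0,0,0,0,0]]]' && python3 st.py
```

```text
time: 6.78
tool_pos: [0.476, 0.2808, 0.0049]
tool_rot: [-0.0, 0.734, 0.679, 0.0]
contact_force: [-1.1, 4.5, 1.9]
gripper_width: 0.186
grasp_force: 58.8
6.78 tcp [0.476  0.2808 0.0049] yaw_y -4.5 tilt [-0.     0.001 -1.   ] w 0.186 gf 58.8 F [-1.1  4.5  1.9] j [0.4  0.07 1.92 0.   1.14 0.48]
```

```bash
python3 -m handwheel '[[[-0.0041,-0.0015,0,0,0,5.9],[-0.0039,-0.0019,0,0,0,5.9],[-0.0037,-0.0023,0,0,0,5.9],[-0.0035,-0.0027,0,0,0,5.9],[-0.0032,-0.0030,0,0,0,5.9],[0,0,0,0,0,0],[0,0,0,0,0,0]]]' && python3 st.py
```

```text
time: 7.37
tool_pos: [0.457, 0.2695, 0.0049]
tool_rot: [-0.001, 0.54, 0.842, -0.0]
contact_force: [-5.7, 3.6, 5.7]
gripper_width: 0.193
grasp_force: 59.2
7.37 tcp [0.457  0.2695 0.0049] yaw_y 24.7 tilt [-0.002  0.001 -1.   ] w 0.193 gf 59.2 F [-5.7  3.6  5.7] j [ 0.39  0.03  1.97  0.    1.14 -0.04]
```

```bash
python3 -m handwheel '[[[-0.0008,-0.0009,0,0,0,1],[0,0,0,0,0,0],[0,0,0,0,0,0]]]' && python3 -m handwheel '[[[0,0,0,0,0,0],[0,0,0,0,0,0],[0,0,0,0,0,0],[0,0,0,0,0,0],[0,0,0.01,0,0,0],[0,0,0.02,0,0,0],[0,0,0.03,0,0,0],[0,0,0.03,0,0,0],[0,0,0.03,0,0,0],[0,0,0,0,0,0]]]' 0.5 && python3 st.py
```

```text
time: 7.62
tool_pos: [0.4565, 0.2689, 0.0049]
tool_rot: [-0.001, 0.532, 0.847, 0.0]
contact_force: [-3.9, 5.7, 4.2]
gripper_width: 0.187
grasp_force: 59.2
time: 8.45
tool_pos: [0.4617, 0.2695, 0.1332]
tool_rot: [0.004, 0.531, 0.847, 0.005]
contact_force: [1.0, -0.1, 0.8]
gripper_width: 0.498
grasp_force: 0.0
8.45 tcp [0.4617 0.2695 0.1332] yaw_y 25.8 tilt [ 0.012  0.005 -1.   ] w 0.498 gf 0.0 F [ 1.  -0.1  0.8] j [ 0.39 -0.13  1.89 -0.    1.37 -0.06]
```

```bash
python3 -m handwheel '[[[0.0081,0.002,0,0,0,7.0],[0.0081,0.002,0,0,0,7.0],[0.0081,0.002,0,0,0,7.0],[0.0081,0.002,0,0,0,7.0],[0.0081,0.002,0,0,0,7.0],[0.0081,0.002,0,0,0,7.0],[0.0081,0.002,0,0,0,7.0],[0.0081,0.002,0,0,0,7.0],[0.0081,0.002,0,0,0,7.0],[0.0081,0.002,0,0,0,7.0],[0.0081,0.002,0,0,0,7.0],[0.0081,0.002,0,0,0,7.0],[0,0,0,0,0,0],[0,0,0,0,0,0]]]' && python3 st.py; python3 - <<'E'
from h import *
np.set_printoptions(precision=4,suppress=True)
P={}
for c in('side','top'):
    p,d=grab_frame(c);cv2.imwrite(f'pics/{c}6.png',p)
    for n in('clamp_knob','casting_grip','clamp_pivot'):
        r=pinpoint(c,n);print(c,n,[(np.round(q['position']),round(q['conf'],2),at_z(c,q['position'],.06)) for q in r[:2]])
cv2.imwrite('pics/z6.png',cv2.resize(cv2.imread('pics/side6.png')[170:290,270:390],None,fx=4,fy=4,interpolation=2))
E
```

```text
time: 9.62
tool_pos: [0.5545, 0.2916, 0.1246]
tool_rot: [-0.0, -0.171, 0.985, -0.0]
contact_force: [-0.4, -0.4, -1.1]
gripper_width: 0.495
grasp_force: 0.0
9.62 tcp [0.5545 0.2916 0.1246] yaw_y 109.7 tilt [-0. -0. -1.] w 0.495 gf 0.0 F [-0.4 -0.4 -1.1] j [ 0.37  0.11  1.67 -0.    1.36 -1.55]
side clamp_knob [(array([354., 256.]), 0.54, array([0.4622, 0.2691, 0.06  ]))]
side casting_grip [(array([311., 259.]), 0.81, array([0.5562, 0.2926, 0.06  ]))]
side clamp_pivot [(array([341., 250.]), 0.77, array([0.4942, 0.2535, 0.06  ])), (array([316., 278.]), 0.29, array([0.5355, 0.3478, 0.06  ]))]
top clamp_knob []
top casting_grip [(array([308., 220.]), 0.77, array([0.557 , 0.2976, 0.06  ]))]
top clamp_pivot []
```

View pics/z6.png

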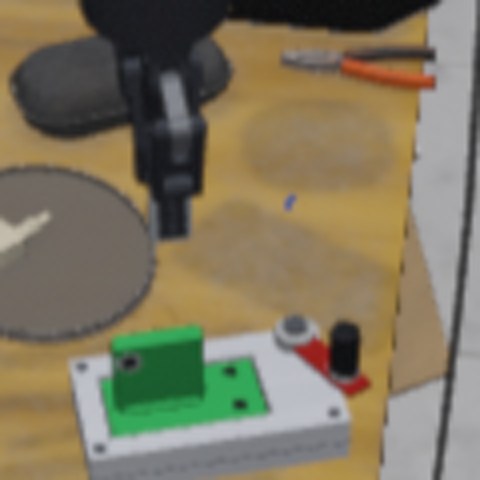

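The clamp now stands open, with the knob at crop (343,350), and the bracket is still seated. The gripper is above the web, so I'll descend.

```bash
python3 -m handwheel '[[[0.0015,0.001,-0.016,0,0,0],[0,0,-0.016,0,0,0],[0,0,-0.016,0,0,0],[0,0,-0.016,0,0,0],[0,0,-0.016,0,0,0],[0,0,-0.016,0,0,0],[0,0,-0.008,0,0,0],[0,0,-0.006,0,0,0],[0,0,0,0,0,0],[0,0,0,0,0,0]]]' && python3 st.py; python3 - <<'E'
from h import *
np.set_printoptions(precision=3,suppress=True)
p,d=grab_frame('side');cv2.imwrite('pics/side7.png',p)
v,u=np.mgrid[210:285,290:340]
Q=np.array([at_depth('side',(a,b),d[b,a]) for a,b in zip(u.ravel(),v.ravel()) if d[b,a]>0 and p[b,a].max()<70])
w=Q[(Q[:,2]>.03)&(Q[:,2]<.14)&(Q[:,0]>.53)&(Q[:,0]<.585)];k=np.argsort(w[:,2])[:20];print(w[k])
cv2.imwrite('pics/z7.png',cv2.resize(p[180:300,260:380],None,fx=4,fy=4,interpolation=2))
E
```

```text
time: 10.85
tool_pos: [0.5562, 0.293, 0.015]
tool_rot: [0.0, -0.172, 0.985, 0.0]
contact_force: [0.3, -0.7, -0.4]
gripper_width: 0.503
grasp_force: 0.0
10.85 tcp [0.5562 0.293  0.015 ] yaw_y 109.9 tilt [ 0.  0. -1.] w 0.503 gf 0.0 F [ 0.3 -0.7 -0.4] j [ 0.37  0.23  1.73  0.    1.18 -1.55]
[[0.577 0.307 0.065]
 [0.572 0.306 0.065]
 [0.575 0.307 0.065]
 [0.551 0.326 0.066]
 [0.571 0.275 0.067]
 [0.541 0.323 0.067]
 [0.575 0.306 0.068]
 [0.572 0.306 0.068]
 [0.547 0.322 0.068]
 [0.547 0.325 0.068]
 [0.542 0.324 0.068]
 [0.549 0.325 0.068]
 [0.545 0.325 0.069]
 [0.574 0.271 0.069]
 [0.577 0.308 0.069]
 [0.571 0.274 0.069]
 [0.551 0.326 0.069]
 [0.545 0.324 0.07 ]
 [0.553 0.328 0.071]
 [0.573 0.279 0.071]]
```

View pics/z7.png

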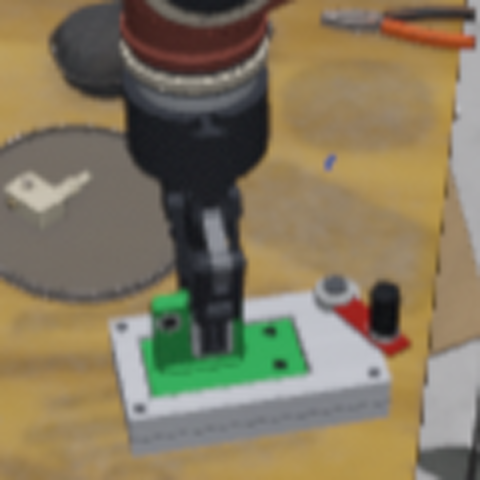

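```bash
python3 -m handwheel '[[[0,0,-0.006,0,0,0],[0,0,-0.006,0,0,0],[0,0,-0.005,0,0,0],[0,0,0,0,0,0],[0,0,0,0,0,0]]]' && python3 -m handwheel '[[[0,0,0,0,0,0],[0,0,0,0,0,0],[0,0,0,0,0,0],[0,0,0,0,0,0],[0,0,0,0,0,0],[0,0,0,0,0,0],[0,0,0,0,0,0]]]' 0 && python3 st.py
```

```text
time: 11.32
tool_pos: [0.5554, 0.2926, -0.0031]
tool_rot: [-0.001, -0.172, 0.985, -0.0]
contact_force: [0.2, 0.1, 0.4]
gripper_width: 0.497
grasp_force: 0.0
time: 11.9
tool_pos: [0.5563, 0.2929, -0.002]
tool_rot: [0.0, -0.172, 0.985, 0.0]
contact_force: [0.2, -0.5, 1.8]
gripper_width: 0.13
grasp_force: 58.6
11.9 tcp [ 0.5563  0.2929 -0.002 ] yaw_y 109.9 tilt [ 0.001  0.    -1.   ] w 0.13 gf 58.6 F [ 0.2 -0.5  1.8] j [ 0.37  0.25  1.74 -0.    1.15 -1.55]
```

```bash
python3 -m handwheel '[[[0,0,0.003,0,0,0],[0,0,0.004,0,0,0],[0,0,0.005,0,0,0],[0,0,0.005,0,0,0],[0,0,0.008,0,0,0],[0,0,0.01,0,0,0],[0,0,0.012,0,0,0],[0,0,0.013,0,0,0],[0,0,0,0,0,0],[0,0,0,0,0,0],[0,0,0,0,0,0]]]' && python3 st.py; python3 - <<'E'
from h import *
np.set_printoptions(precision=4,suppress=True)
p,d=grab_frame('side');r=masks_of('side','casting')
if r:
    m=r[0]['region'];v,u=np.nonzero(m&(d>0));Q=np.array([at_depth('side',(a,b),d[b,a]) for a,b in zip(u,v)])
    w=Q[(Q[:,2]>.05)];print(r[0]['conf'],np.percentile(Q[:,2],[2,10,25,50,75,90,98]));lo=Q[Q[:,2]<np.percentile(Q[:,2],45)];print(lo.mean(0),cv2.minAreaRect((lo[:,:2]*1000).astype(np.float32)))
h,s,vv=cv2.split(cv2.cvtColor(p,cv2.COLOR_BGR2HSV));g=((h>50)&(h<80)&(s>120)&(vv>40)&(d>0));v,u=np.nonzero(g);Q=np.array([at_depth('side',(a,b),d[b,a]) for a,b in zip(u,v)])
print(len(Q),np.percentile(Q[:,2],[2,10,25,50,75,90,98]),np.median(Q,0))
for c in('side','top'):print(c,[(q['position'],q['conf']) for q in pinpoint(c,'pad')[:1]] if (c=='side' or grab_frame(c) is not None) else 0)
E
```

```text
time: 12.82
tool_pos: [0.5559, 0.2928, 0.0577]
tool_rot: [0.0, -0.172, 0.985, -0.0]
contact_force: [-0.8, -0.7, -0.9]
gripper_width: 0.136
grasp_force: 58.4
12.82 tcp [0.5559 0.2928 0.0577] yaw_y 109.9 tilt [ 0. -0. -1.] w 0.136 gf 58.4 F [-0.8 -0.7 -0.9] j [ 0.37  0.18  1.71 -0.    1.25 -1.55]
0.84 [0.0758 0.0831 0.0863 0.0882 0.0964 0.1207 0.1374]
[0.5447 0.2961 0.0819] ((555.6109008789062, 241.25198364257812), (100.91580963134766, 159.33851623535156), 14.164977073669434)Traceback (most recent call last):
  File "<stdin>", line 7, in <module>
  File "h.py", line 10, in at_depth
    o,d=ray(cam,px);return o+d*dep
        ~~~^^^^^^^^
  File "h.py", line 4, in ray
    c=camera_info(cam);K=np.array([[c['fx'],0,c['cx']],[0,c['fy'],c['cy']],[0,0,1.]])
ValueError: time passes only in moves, steps and waits
```

```bash
python3 -m handwheel '[[[-0.0016,0.0076,0,0,0,-0.7],[-0.0016,0.0151,0,0,0,-0.7],[-0.0016,0.0151,0,0,0,-0.7],[-0.0016,0.0151,0,0,0,-0.7],[-0.0016,0.0151,0,0,0,-0.7],[-0.0016,0.0151,0,0,0,-0.7],[-0.0016,0.0151,0,0,0,-0.7],[-0.0016,0.0151,0,0,0,-0.7],[-0.0016,0.0151,0,0,0,-0.6],[-0.0012,0.0151,0,0,0,-0.6],[0,0.0076,0,0,0,0],[0,0,0,0,0,0],[0,0,0,0,0,0],[0,0,-0.015,0,0,0],[0,0,-0.015,0,0,0],[0,0,-0.012,0,0,0],[0,0,-0.008,0,0,0],[0,0,-0.004,0,0,0],[0,0,0,0,0,0],[0,0,0,0,0,0]]]' && python3 st.py; python3 - <<'E'
from h import *
np.set_printoptions(precision=4,suppress=True)
p,d=grab_frame('side');pt,dt=grab_frame('top')
cv2.imwrite('pics/side8.png',p)
r=masks_of('side','casting')
if r:
    m=r[0]['region'];v,u=np.nonzero(m&(d>0));Q=np.array([at_depth('side',(a,b),d[b,a]) for a,b in zip(u,v)])
    z=Q[:,2];print(r[0]['conf'],np.percentile(z,[2,10,25,50,75,90,98]));lo=Q[(z>.025)&(z<.045)];print(len(lo),lo.mean(0),cv2.minAreaRect((lo[:,:2]*1000).astype(np.float32)))
cv2.imwrite('pics/z8.png',cv2.resize(p[220:370,250:400],None,fx=4,fy=4,interpolation=2))
E
```

```text
time: 14.58
tool_pos: [0.5404, 0.4437, 0.0033]
tool_rot: [-0.0, -0.114, 0.994, -0.0]
contact_force: [-0.3, -0.3, -0.6]
gripper_width: 0.128
grasp_force: 58.5
14.58 tcp [0.5404 0.4437 0.0033] yaw_y 103.0 tilt [-0. -0. -1.] w 0.128 gf 58.5 F [-0.3 -0.3 -0.6] j [ 0.58  0.39  1.55 -0.    1.2  -1.22]
0.74 [0.028  0.0315 0.0331 0.0348 0.0406 0.0669 0.0828]
631 [0.5275 0.449  0.0343] ((532.6861572265625, 442.8495178222656), (87.6108627319336, 47.78099060058594), 12.999030113220215)
```

View pics/z8.png

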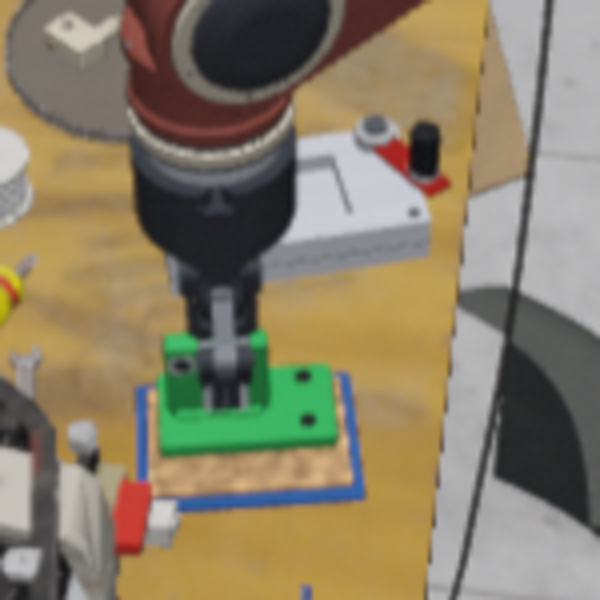

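The bracket hovers about 12 mm above the cork, centred at (0.533, 0.443) with yaw 13°. I'll lower it slowly to contact.

```bash
python3 -m handwheel '[[[0,0,-0.003,0,0,0],[0,0,-0.003,0,0,0],[0,0,-0.003,0,0,0],[0,0,-0.001,0,0,0],[0,0,0,0,0,0],[0,0,0,0,0,0]]]' && python3 -m handwheel '[[[0,0,-0.001,0,0,0],[0,0,0,0,0,0],[0,0,0,0,0,0]]]'
```

```text
time: 15.23
tool_pos: [0.5402, 0.4439, -0.0066]
tool_rot: [-0.0, -0.114, 0.994, -0.0]
contact_force: [1.1, -0.3, -1.1]
gripper_width: 0.135
grasp_force: 58.5
time: 15.48
tool_pos: [0.5404, 0.444, -0.0073]
tool_rot: [0.0, -0.114, 0.994, 0.0]
contact_force: [-0.5, -0.7, -1.5]
gripper_width: 0.135
grasp_force: 58.5
```

```bash
python3 -m handwheel '[[[0,0,-0.001,0,0,0],[0,0,0,0,0,0],[0,0,0,0,0,0]]]' | grep -E "pos|contact"; python3 -m handwheel '[[[0,0,-0.001,0,0,0],[0,0,0,0,0,0],[0,0,0,0,0,0]]]'| grep -E "pos|contact"
```

```text
tool_pos: [0.5407, 0.4442, -0.008]
contact_force: [0.4, 0.3, -1.2]
tool_pos: [0.5407, 0.4441, -0.008]
contact_force: [-2.5, -1.9, 5.3]
```

Contact shows as +6 N in z and the tool has stopped at -0.008. I'll release and rise.

```bash
python3 -m handwheel '[[[0,0,0,0,0,0],[0,0,0,0,0,0],[0,0,0,0,0,0],[0,0,0,0,0,0],[0,0,0,0,0,0],[0,0,0,0,0,0]]]' 0.5 && python3 st.py && python3 -m handwheel '[[[0,0,0.008,0,0,0],[0,0,0.015,0,0,0],[0,0,0.025,0,0,0],[0,0,0.03,0,0,0],[0,0,0.03,0,0,0],[0,0,0.03,0,0,0],[0,0,0.03,0,0,0],[0,0,0,0,0,0],[0,0,0,0,0,0],[0,0,0,0,0,0]]]' && python3 - <<'E'
from h import *
np.set_printoptions(precision=4,suppress=True)
p,d=grab_frame('side');pt,dt=grab_frame('top')
r=masks_of('side','casting')
m=r[0]['region'];v,u=np.nonzero(m&(d>0));Q=np.array([at_depth('side',(a,b),d[b,a]) for a,b in zip(u,v)])
z=Q[:,2];print(r[0]['conf'],np.percentile(z,[2,25,50,75,98]));lo=Q[(z>.014)&(z<.03)];print(cv2.minAreaRect((lo[:,:2]*1000).astype(np.float32)))
print([at_z('side',q['position'],.06) for q in pinpoint('side','clamp_knob')[:1]])
a=cv2.resize(p[220:370,230:380],None,fx=2.6,fy=2.6,interpolation=2);b=cv2.resize(pt[150:300,210:360],None,fx=2.6,fy=2.6,interpolation=2)
cv2.imwrite('pics/z9.png',np.hstack([a,b]))
E
```

```text
time: 16.48
tool_pos: [0.5403, 0.4438, -0.0096]
tool_rot: [-0.0, -0.114, 0.994, -0.0]
contact_force: [0.3, 0.2, -1.2]
gripper_width: 0.5
grasp_force: 0.0
16.48 tcp [ 0.5403  0.4438 -0.0096] yaw_y 103.1 tilt [-0. -0. -1.] w 0.5 gf 0.0 F [ 0.3  0.2 -1.2] j [ 0.58  0.4   1.56  0.    1.18 -1.22]
time: 17.32
tool_pos: [0.5405, 0.444, 0.1597]
tool_rot: [0.001, -0.114, 0.994, 0.0]
contact_force: [-0.5, 0.2, -0.5]
gripper_width: 0.499
grasp_force: 0.0
0.67 [0.0111 0.0222 0.0243 0.0471 0.0728]
((532.3135375976562, 442.005126953125), (90.44389343261719, 49.80234146118164), 13.984478950500488)
[array([0.4637, 0.2653, 0.06  ])]
```

View pics/z9.png

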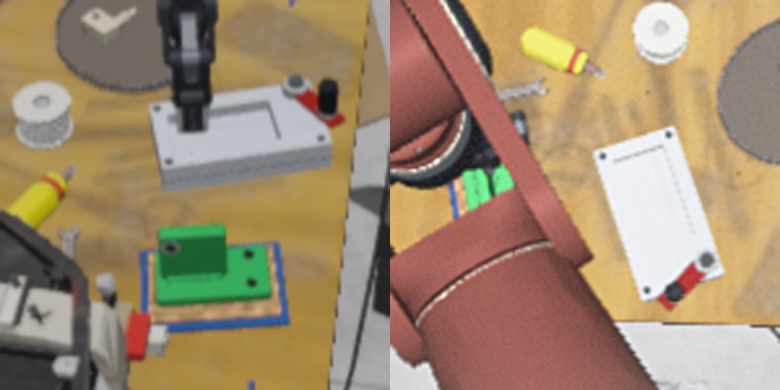

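The bracket stands foot down on the cork, centred and aligned, at crop (215,270). The clamp is open with its knob at (327,97), and the spool, screwdriver and spanner are undisturbed. I'm handing it in.

```bash
python3 -c "
from plant import *
print(job_done())"
```

```text
the job is handed in; nothing more can be done
None
```

I swung the clamp round to about its open stop and left it there, and the bracket stands released, foot down and centred on the cork pad (within about 2 mm and 1° by camera), with the bystanding tools apparently untouched; I handed the job in at about 17.5 s, and no verdict came back.

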